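Shift the bench-mounted gearstick into third

TASK

Shift the gearstick on the desk into third gear, the far right-hand slot of its H-shaped gate (far and right as the shifter faces): bring the lever to the crossway, push it across to the right, then push it forward until it is fully home in the slot, without letting it go into the fourth slot, the near right-hand one. Only push, gently, with the fingertips or the outside of the fingers: do not grip the lever, and do not move the other things on the desk. Finish with the hand clear of the lever.

Things in the scene. Friction and masses are not known exactly. Their poses are not given: they have to be found in the camera images.
- shifter: gear shifter fixed to the desk: dark steel base plate 170 (x) x 150 (y) x 8 mm, black housing, aluminium gate plate 120 x 104 mm on top, 103 mm above the desk. Origin: centre of its underside, on the desk; x forward (away from the user), y left, z up. The lever's pivot is 30 mm above the origin. Slots: first = left leg forward, second = left leg back, third = right leg forward, fourth = right leg back.
- gate_mid (a point): middle of the gate plate's top face, axes of the shifter. The H-shaped opening: two legs along x at y = +18 (left) and -18 mm (right), each 64 mm long, 17 mm wide, joined at x = 0 by a crossway along y, 20 mm wide, with rounded corners. The lever starts anywhere along the left leg.
- knob (a point): centre of the black pear-shaped knob, 37 mm across here, 160 mm from the pivot; it reaches 21 mm above and 28 mm below this point; below it a steel shaft 10 mm thick. z along the lever. Upright it is 190 mm above the desk, fully tilted 176 mm. Knob in the shifter's x, y: (0, +39) mm in the left end of the crossway, (0, -39) in the right end, (+50, -38) home in third.
- across (a joint): sideways tilt of the lever, rad: about -0.25 (-0.27 to -0.21) in the left leg, +0.25 (0.21 to 0.27) in the right leg, positive to the right (shifter's -y). Stays where it is left; about 2 N at the knob moves it.
- fore_aft (a joint): forward tilt of the lever, rad: 0 in the crossway, +0.32 at the forward end of a slot, -0.32 at the back end. The lever passes across only within about 0.07 rad of 0; elsewhere the gate's two tongues stop it. Stays where it is left (no spring, no detent); about 2 N at the knob moves it.
- jar_3: bystander, loose: clear screw jar with black lid, 84 mm across, 136 mm tall; origin at the centre of its underside
- solder_spool: bystander, loose: small spool of solder, 69x59x33 mm; origin at the centre of its underside
- screw_tin: bystander, loose: round tin with red-brown lid, 64 mm across, 24 mm tall; origin at the centre of its underside
- flux_bottle: bystander, loose: small bottle with white cap, 31 mm across, 67 mm tall; origin at the centre of its underside
- eraser: bystander, loose: eraser, 34x44x12 mm; origin at the centre of its underside
- circuit_board: bystander, loose: small green circuit board, 63x77x15 mm; origin at the centre of its underside
- cell_0: bystander, loose: small round battery cell lying down, 36x48x14 mm; origin at the centre of its underside

How it is judged:
On the way, in this order (a step that is already met when the one before it is completed fails the run):
1. the lever has been pushed across the crossway into the right-hand leg (value of joint across above 0.17 rad and value of joint fore_aft below 0.13 rad), for 0.05 s.
2. the lever is home in the third slot (value of joint across above 0.17 rad and value of joint fore_aft above 0.27 rad), for 0.2 s.
At the end, for the whole second after the job is handed in: The lever stands in the right-hand leg (across above 0.17 rad), fully home forward (fore_aft above 0.27 of 0.32 rad), at rest and untouched (all of step 2 and value of joint fore_aft below 0.4 rad and velocity of joint fore_aft between -0.05 and 0.05 rad/s and contact force between the fingers and shifter below 0.1 N).
It fails at once if the lever went into the fourth slot (value of joint across above 0.1 rad and value of joint fore_aft below -0.15 rad).
It fails at once if the lever was gripped or pushed hard (over 35 N between fingers and shifter) (contact force between the fingers and shifter above 35 N).
It fails at once if one of the other things on the desk was moved more than 2 cm, or lifted (distance of any of jar_3, solder_spool, screw_tin, flux_bottle, eraser, circuit_board, cell_0 from where it was at the start of the episode above 0.02 m).
It also fails if it takes over 58 s, if anything falls off the work surface, if the arm or the gripper's body presses on something with over 40 N, if the wrist force passes 120 N, or if a joint passes its speed limit or range.

ROBOT

A 7-joint arm with a two-finger parallel gripper is mounted at the origin on a cart in front of the work surface, level with it; the furniture and walls round the work are solid. World frame = base frame: x ahead of the robot, y to its left, z up, the work surface at z = 0. Lengths are in m, angles in rad, forces in N, time in s.
With the tool pointing down it reaches from about 0.425 to 0.875 m from the base axis. Payload 4.7 kg.
Tool frame: the origin (TCP) lies on the centre line of the jaws, within the pads' length; the fingertips stand 8 mm ahead of it and the grasp point (between the pads) lies 11 mm behind it; z points along the fingers, y is the direction in which the jaws open and shut (so a half turn about z gives the same grasp; the last joint's range is limited). The gripper opens to 87 mm and grips with 3 to 60 N. Pads are 19 mm wide; open, the fingers measure 117 mm over their backs; the gripper's body (75 mm by 190 mm) begins 51 mm behind the grasp point.
Start: joints at [-1.228, 0.321, -0.07, 1.45, 0.023, 1.371, -0.057], TCP at [0.21, 0.615, 0.231] pointing down, gripper open.
Joint ranges: [-2.86, 2.86], [-0.3, 2.09], [-1.38, 1.24], [0.06, 2.45], [-1.56, 4.7], [0.09, 2.05], [-2.69, 2.69]. Speed limits (rad/s): [2.57, 2.57, 3.14, 3.14, 3.14, 3.14, 3.14].

INTERFACE

Orientations are given as a rotation vector (axis times angle).
In Python, from bench import status, optics, order gives the robot as it stands.
- The arm moves only by the tool step_arm, never from a script. Its argument "rows" is a list of rows, each a list of 3 entries, a list of its own where there are three numbers: the turn, a rotation vector about the tool's x, y, z in degrees, then the shift along the tool's x, y, z in mm, then the finger opening in mm, from 0 to 87. A call has 1 to 12 rows; each row shifts and turns the pose as measured when the row begins, along the tool's axes as they then stand; what a row does not reach is not made up. A row lasts 1/12 s, in which the tool goes at most 41.7 mm and 7.16 degrees, less where a joint would pass 70% of its speed; a pose out of reach is approached as far as the arm can. A call is refused whole if a number of a shift passes 41.7 or a number of a turn 7.16, either way. A call with a gripper value outside its range is refused whole. The fingers move at their own pace and stop on an object; "grip_force" is the grip in N (left out, the last holds). Time passes only in rows, so rows that do not move let the fingers close. It gives the time, the measured TCP pose, the force and the opening at its end, in the units of the state.
- status.get_state(): the state, without advancing time (a new reading comes with each control period).
- optics.get_image(name): name is "scene" or "top" or "wrist"; returns a dict with "frame" (420x560x3 uint8, red, green, blue), "range_z" (420x560 float32, m along the optical axis (not along the pixel's ray), 0 where there is no reading), "K" (3x3 intrinsics, pixels), "R" (3x3) and "t" (3): a world point X has camera coordinates R X + t. Camera axes: x right, y down, z forward; pixel columns grow to the right and rows downward; lengths in m; the calibration is good to about 2 mm. The wrist camera is an equidistant fisheye: a pixel r from the principal point sees the ray r / f radians off the axis. A picture is of the moment at which its call begins.
- order.close_job(): hands the job in, once; it reports no verdict.
The state is a dict: "time": time; "joint_positions": joint angles; "qd": joint speeds; "joint_torque": joint torques, N m; "position": TCP position; "tool_rot": TCP orientation; "ft_force": force on the tool from outside, world axes, zero at the start; "torque": the same for the moment, N m; "grip_width": opening from 0.0 (shut) to 1.0 (fully open).
Only numpy, scipy, OpenCV 4.12 (cv2) and the standard library are available. Lean on these libraries where they do the work, as an engineer would, in place of code of your own. Each camera call takes 0.05 s, during which the arm holds its last target.

## Working session

There is one attempt and no reset: what is moved stays moved. The work goes in short steps, Python scripts to look and compute and a tool call to move; the robot and the scene stay as the last step left them, time stands still between calls to the robot, and variables do not carry over. Pictures are saved under pics/ and viewed, and the job is handed in when it is done.

Besides the shell and the picture viewer there is one more tool, called after "Emit:" as name([rows], argument=value, ...), one row to a line, values as JSON. step_arm: Moves the arm, as the interface text tells. Its arguments: {"type":"object","properties":{"rows":{"type":"array"},"grip_force":{"type":"number"}},"required":["rows"]}

```bash
mkdir -p pics; cat > h.py <<'E'
import numpy as np, cv2
from bench import status, optics, order
def grab(n,tag):
    d=optics.get_image(n); cv2.imwrite(f'pics/{tag}.png',d['frame'][:,:,::-1]); np.savez(f'pics/{tag}.npz',**d); return d
def world(d,u,v):
    z=d['range_z'][v,u]; K=d['K']; c=np.array([(u-K[0,2])/K[0,0]*z,(v-K[1,2])/K[1,1]*z,z]); return d['R'].T@(c-d['t'])
def cloud(d):
    z=d['range_z'];K=d['K'];v,u=np.mgrid[:z.shape[0],:z.shape[1]]
    c=np.stack([(u-K[0,2])/K[0,0]*z,(v-K[1,2])/K[1,1]*z,z],-1); P=(c-d['t'])@d['R']; P[z==0]=np.nan; return P
E
python3 - <<'E'
from h import *
for n in ('scene','top'):
    d=grab(n,n+'0'); print(n,d['K'],d['R'],d['t'])
print(status.get_state())
E
```

```text
scene [[522.0157219    0.         280.25693151]
 [  0.         522.0157219  207.56490477]
 [  0.           0.           1.        ]] [[-0.99072051  0.13583     0.00480538]
 [ 0.09352774  0.70697601 -0.70102602]
 [-0.09861765 -0.69407141 -0.71311951]] [0.52957052 0.04414847 1.17333596]
top [[501.28078575   0.         283.92368634]
 [  0.         501.28078575 198.98399008]
 [  0.           0.           1.        ]] [[ 0.03839648 -0.99924991  0.00503322]
 [-0.97535282 -0.03857253 -0.2172534 ]
 [ 0.21728459  0.0034326  -0.97610226]] [0.0085446  0.54668123 0.94755339]
{'time': 0.1, 'joint_positions': array([-1.22789411,  0.32175317, -0.07009143,  1.45155786,  0.02262567,
        1.37080665, -0.05689288]), 'qd': array([ 0.00122435, -0.00267883, -0.00022537, -0.0040049 ,  0.00054416,
        0.00086919,  0.00025808]), 'joint_torque': array([ 5.16318632e-04, -4.92573202e+01, -4.05496443e-01, -3.13395488e+01,
       -6.40736078e-02,  3.95450788e-02,  7.53091354e-05]), 'position': array([0.20978413, 0.61470143, 0.22956571]), 'tool_rot': array([-5.14057997e-01, -3.09907775e+00,  2.71726454e-03]), 'ft_force': array([-0.31800527, -0.20239719,  0.06788736]), 'torque': array([-0.01964883,  0.03527715, -0.04929003]), 'grip_width': 1.0027838300799585}
```

View pics/scene0.png

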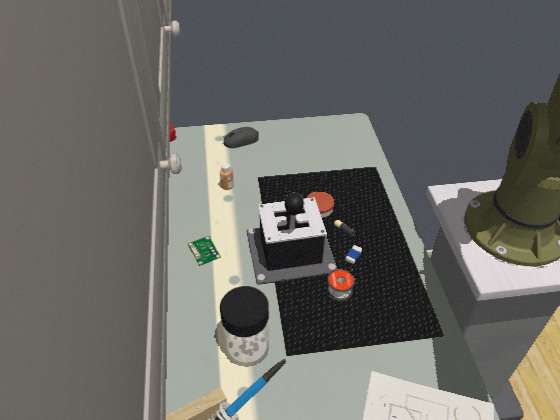

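View pics/top0.png

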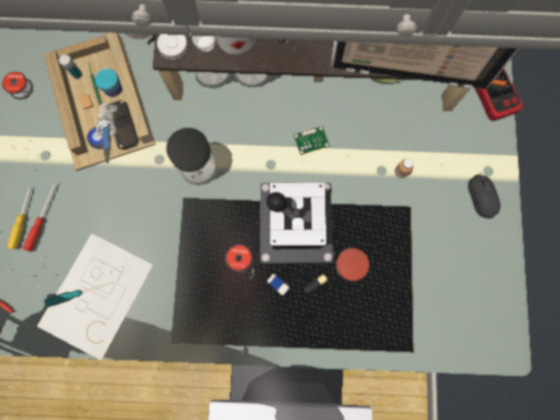

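The top view has up = +x and left = +y. The shifter is at about (297,220), with the knob at (277,202), and the long side of its base runs along world x. Next I measure its pose and the knob.

```bash
python3 - <<'E'
from h import *
for n in ('top','scene'):
    d=dict(np.load(f'pics/{n}0.npz')); P=cloud(d)
    f=d['frame'].astype(int)
    m=(np.abs(P[...,2]-0.103)<.006)&(f.min(-1)>120)&(np.hypot(P[...,0]-.56,P[...,1])<.4)
    k,l,s,c=cv2.connectedComponentsWithStats(m.astype(np.uint8))
    i=1+np.argmax(s[1:,4]); mm=l==i
    Q=P[mm]; print(n,'plate',s[i],np.median(Q[:,2]))
    r=cv2.minAreaRect((Q[:,:2]*1000).astype(np.float32)); print(r, cv2.boxPoints(r))
    cen=np.array(r[0])/1000
    b=(f.max(-1)<110)&(P[...,2]>.14)&(P[...,2]<.25)&(np.hypot(P[...,0]-cen[0],P[...,1]-cen[1])<.12)
    Q=P[b]; v,u=np.nonzero(b);print('knob n',b.sum(),u.mean(),v.mean(),u.min(),u.max(),v.min(),v.max(),np.nanmedian(Q,0),np.nanmin(Q,0),np.nanmax(Q,0))
    # base plate
    b=(np.abs(P[...,2]-.008)<.004)&(np.abs(P[...,0]-cen[0])<.1)&(np.abs(P[...,1]-cen[1])<.09)
    print('base n',b.sum(),cv2.minAreaRect((P[b][:,:2]*1000).astype(np.float32)))
    y,x=int(v.mean()),int(u.mean())
    cv2.imwrite(f'pics/{n}crop.png',cv2.resize(d['frame'][y-60:y+80,x-80:x+100,::-1],None,fx=4,fy=4,interpolation=cv2.INTER_CUBIC))
    print(y,x)
E
```

```text
top plate [ 270  182   55   63 2373] 0.1032657250574089
((511.40032958984375, 3.7988014221191406), (121.2071762084961, 103.88580322265625), 2.972336769104004) [[448.1848    52.529297]
 [453.5717   -51.216743]
 [574.61584  -44.931694]
 [569.229     58.814346]]
knob n 328 276.0121951219512 201.7987804878049 266 286 193 211 [0.50907227 0.04257715 0.20178299] [0.49528904 0.02527199 0.17402826] [0.52473183 0.06050143 0.20917641]
base n 2968 ((511.37762451171875, 3.8079071044921875), (199.84671020507812, 179.77365112304688), 0.15202336013317108)
201 276
scene plate [ 258  197   69   46 1667] 0.10352641829380108
((513.3973999023438, 3.933399200439453), (120.74791717529297, 106.20703125), 2.2519779205322266) [[450.9834    54.62355 ]
 [455.15674  -51.501457]
 [575.8114   -46.756752]
 [571.63806   59.368256]]
knob n 363 293.8236914600551 203.62534435261708 285 303 192 217 [0.51779691 0.0525493  0.19762194] [0.49941161 0.0308911  0.1406416 ] [0.53321934 0.06168258 0.20888515]
base n 1930 ((513.0685424804688, 4.320259094238281), (199.7602081298828, 179.58856201171875), 0.22408427298069)
203 293
```

View pics/topcrop.png

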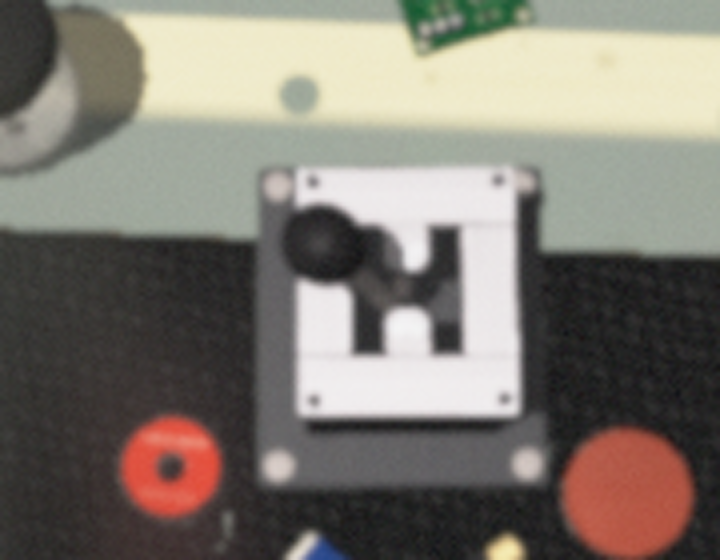

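View pics/scenecrop.png

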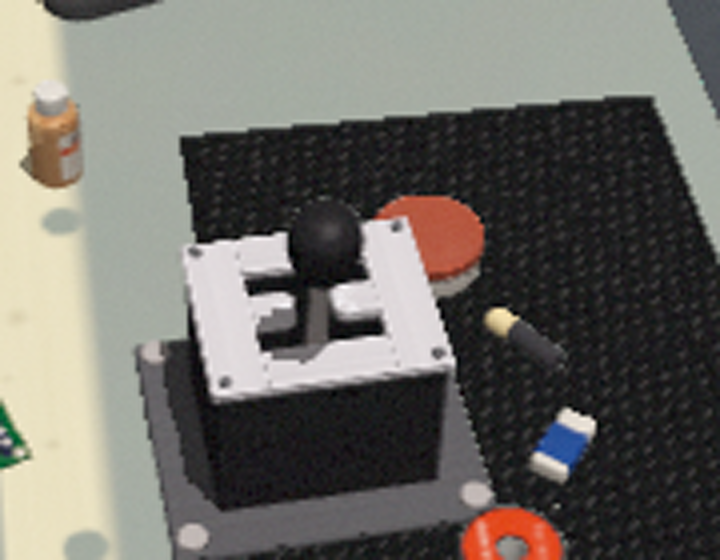

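```bash
python3 - <<'E'
from h import *
d={n:dict(np.load(f'pics/{n}0.npz')) for n in ('top','scene')}
# triangulate knob blob centres from two views (head only)
pt={}
for n in d:
    D=d[n];P=cloud(D);f=D['frame'].astype(int)
    b=(f.max(-1)<110)&(P[...,2]>.165)&(P[...,2]<.25)&(np.hypot(P[...,0]-.512,P[...,1]-.004)<.12)
    v,u=np.nonzero(b);pt[n]=cv2.minEnclosingCircle(np.stack([u,v],1).astype(np.float32));print(n,pt[n])
M=[d[n]['K']@np.c_[d[n]['R'],d[n]['t']] for n in ('top','scene')]
X=cv2.triangulatePoints(M[0],M[1],np.array(pt['top'][0]).reshape(2,1),np.array(pt['scene'][0]).reshape(2,1));X=(X[:3]/X[3]).ravel()
a=np.radians(2.6);r=X[:2]-[.512,.004]
print(X, r@[np.cos(a),np.sin(a)], r@[-np.sin(a),np.cos(a)])
# sphere fits
from scipy.optimize import least_squares
Q=np.concatenate([cloud(d[n])[(lambda P:(P[...,2]>.185)&(P[...,2]<.22)&(np.hypot(P[...,0]-.512,P[...,1]-.004)<.1))(cloud(d[n]))] for n in ('top',)])
s=least_squares(lambda p:np.linalg.norm(Q-p[:3],axis=1)-p[3],[*X,.0185],loss='soft_l1',f_scale=.002);print(len(Q),s.x)
from scipy.spatial.transform import Rotation as R
print(R.from_rotvec(__import__('h').status.get_state()['tool_rot']).as_matrix())
E
```

```text
top ((276.0, 201.5), 11.10190200805664)
scene ((293.7034912109375, 203.12791442871094), 11.20327377319336)
[0.51468342 0.04245652 0.18540369] 0.0044251588546602985 0.038295205837460454
347 [0.51368846 0.04396131 0.18883947 0.01820065]
[[-9.46444857e-01  3.22865189e-01 -4.49281127e-04]
 [ 3.22865480e-01  9.46443375e-01 -1.67906998e-03]
 [-1.16894099e-04 -1.73420451e-03 -9.99998489e-01]]
```

Knob is at shifter (+3, +39) mm with z≈0.188, so the lever is already nearly at the crossway (fore_aft≈0.02). Shifter centre is (0.512, 0.004), yaw about 2.6°. The plate height is 0.103, as given. First I shut the fingers and align the tool.

Emit:
step_arm([
  [[0,0,-7.1],[0,0,0],0],
  [[0,0,-7.1],[0,0,0],0],
  [[0,0,-7],[0,0,0],0],
  [[0,0,0],[0,0,0],0],
])

```text
time: 0.43
position: [0.2093, 0.6135, 0.2269]
tool_rot: [0.085, -3.139, 0.01]
ft_force: [-0.5, 0.7, -0.2]
grip_width: 0.783
```

```bash
cat >> h.py <<'E'
from scipy.spatial.transform import Rotation as Rot
C=np.array([.512,.004]);A=np.radians(2.6);S=np.array([[np.cos(A),np.sin(A)],[-np.sin(A),np.cos(A)]])
def where(goal=None):
    s=status.get_state(); R=Rot.from_rotvec(s['tool_rot']).as_matrix(); p=s['position']
    q=S@(p[:2]-C)
    print('t %.2f'%s['time'],'tcp',p.round(4),'shifter mm',(q*1000).round(1),'z',round(p[2]*1000,1),'F',s['ft_force'].round(2),'w',round(s['grip_width'],2))
    Rs=np.eye(3);Rs[:2,:2]=S.T
    D=np.c_[-Rs[:,0],Rs[:,1],-Rs[:,2]]
    print('turn still needed (deg, tool)',Rot.from_matrix(R.T@D).as_rotvec(degrees=True).round(2))
    if goal is not None:
        g=np.array(goal)/1000; w=np.r_[S.T@g[:2]+C,g[2]]
        print('tool shift mm',(R.T@(w-p)*1000).round(1))
E
python3 -c "
from h import *
where([3,95,225])"
```

```text
t 0.43 tcp [0.2093 0.6135 0.2269] shifter mm [-274.7  622.6] z 226.9 F [-0.5   0.73 -0.2 ] w 0.78
turn still needed (deg, tool) [-0.35 -0.11  0.51]
tool shift mm [-273.  -530.     4.6]
```

Emit:
step_arm([
  [[0,0,0],[-15,-29,0],0],
  [[0,0,0],[-15,-29,0],0],
  [[0,0,0],[-15,-29,0],0],
  [[0,0,0],[-15,-29,0],0],
  [[0,0,0],[-15,-29,0],0],
  [[0,0,0],[-15,-29,0],0],
  [[0,0,0],[-15,-29,0],0],
  [[0,0,0],[-15,-29,0],0],
  [[0,0,0],[-15,-29,0],0],
  [[0,0,0],[-15,-29,0],0],
])

```text
time: 1.27
position: [0.3692, 0.3235, 0.2218]
tool_rot: [0.052, -3.13, 0.011]
ft_force: [0.9, 0.8, 0.9]
grip_width: 0.038
```

```bash
python3 -c "
from h import *
where([3,95,225])"
```

```text
t 1.27 tcp [0.3692 0.3235 0.2218] shifter mm [-128.1  325.6] z 221.8 F [0.93 0.78 0.89] w 0.04
turn still needed (deg, tool) [-0.39 -0.64 -0.7 ]
tool shift mm [-133.9 -229.    -3.1]
```

Emit:
step_arm([
  [[0,0,0],[-15,-25,-1],0],
  [[0,0,0],[-15,-25,-1],0],
  [[0,0,0],[-15,-25,-1],0],
  [[0,0,0],[-15,-25,-1],0],
  [[0,0,0],[-15,-25,-1],0],
  [[0,0,0],[-15,-25,-1],0],
  [[0,0,0],[-15,-25,-1],0],
  [[0,0,0],[-10,-18,-1],0],
  [[0,0,0],[0,0,0],0],
])

```text
time: 2.02
position: [0.4939, 0.1127, 0.2294]
tool_rot: [-0.021, -3.131, 0.013]
ft_force: [-0.1, 0.3, 0.2]
grip_width: 0.001
```

```bash
python3 -c "
from h import *
where([3,85,178]); grab('top','top1'); grab('scene','scene1')"
```

```text
t 2.02 tcp [0.4939 0.1127 0.2294] shifter mm [-13.1 109.4] z 229.4 F [-0.06  0.28  0.18] w 0.0
turn still needed (deg, tool) [-0.47 -0.62 -3.38]
tool shift mm [-18.1 -23.   51.4]
```

Emit:
step_arm([
  [[-0.5,-0.6,-3.4],[-8,-3,10],0],
  [[0,0,0],[-8,-3,15],0],
  [[0,0,0],[-3,-2,15],0],
  [[0,0,0],[0,0,11],0],
  [[0,0,0],[0,0,0],0],
])

```text
time: 2.53
position: [0.5087, 0.1185, 0.1761]
tool_rot: [0.09, -3.138, -0.013]
ft_force: [-0.7, 0.2, -0.6]
grip_width: 0.002
```

```bash
python3 -c "
from h import *
where([3,-3,180]); grab('top','top2'); grab('scene','scene2')
a=cv2.imread('pics/top2.png')[130:290,180:400];b=cv2.imread('pics/scene2.png')[130:290,180:400]
cv2.imwrite('pics/c2.png',cv2.resize(np.hstack([a,b]),None,fx=1.8,fy=1.8))"
```

```text
t 2.53 tcp [0.5087 0.1185 0.1761] shifter mm [  1.9 114.5] z 176.1 F [-0.65  0.17 -0.64] w 0.0
turn still needed (deg, tool) [ 0.48 -0.12  0.69]
tool shift mm [   0.4 -117.5   -4.9]
```

View pics/c2.png

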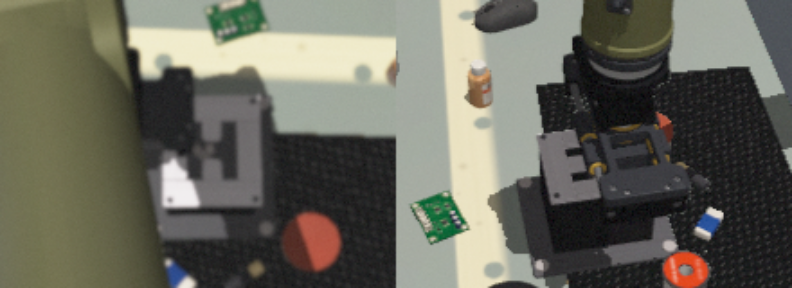

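The hand is beside the lever on its left, with the fingers shut and nothing else near. I start the push to the right.

Emit:
step_arm([
  [[0,0,0],[0,-12,-2],0],
  [[0,0,0],[0,-12,-1],0],
  [[0,0,0],[0,-6,0],0],
  [[0,0,0],[0,-6,0],0],
  [[0,0,0],[0,-6,0],0],
  [[0,0,0],[0,-6,0],0],
])

```text
time: 3.13
position: [0.5141, 0.0681, 0.1852]
tool_rot: [-0.093, 3.134, 0.019]
ft_force: [-0.4, 2.2, 1.8]
grip_width: 0.007
```

```bash
python3 -c "
from h import *
where([3,-3,180])"
```

```text
t 3.13 tcp [0.5141 0.0681 0.1852] shifter mm [ 5.  63.9] z 185.2 F [-0.36  2.19  1.83] w 0.01
turn still needed (deg, tool) [0.68 0.39 0.81]
tool shift mm [  3.  -67.    4.3]
```

Emit:
step_arm([
  [[0,0,0.8],[0.5,-7,1],0],
  [[0,0,0],[0.5,-7,1],0],
  [[0,0,0],[0.5,-7,0.5],0],
  [[0,0,0],[0,-7,0.5],0],
  [[0,0,0],[0,-7,0],0],
])

```text
time: 3.55
position: [0.5156, 0.0326, 0.1835]
tool_rot: [-0.071, 3.13, 0.027]
ft_force: [0.2, 2.2, 1.9]
grip_width: 0.003
```

```bash
python3 -c "
from h import *
where([3,-3,180])"
```

```text
t 3.55 tcp [0.5156 0.0326 0.1835] shifter mm [ 4.9 28.4] z 183.5 F [0.17 2.16 1.86] w 0.0
turn still needed (deg, tool) [0.98 0.63 0.01]
tool shift mm [  1.9 -31.5   2.9]
```

Emit:
step_arm([
  [[0.5,0,0],[0.5,-7,1],0],
  [[0.5,0,0],[0.5,-7,1],0],
  [[0,0,0],[0.5,-6,0.5],0],
  [[0,0,0],[0,-4,0],0],
])

```text
time: 3.88
position: [0.5151, 0.0048, 0.18]
tool_rot: [-0.07, 3.13, -0.005]
ft_force: [0.2, 1.9, -0.1]
grip_width: 0.007
```

```bash
python3 -c "
from h import *
where([3,-3,180])"
```

```text
t 3.88 tcp [0.5151 0.0048 0.18  ] shifter mm [3.1 0.7] z 180.0 F [ 0.19  1.86 -0.13] w 0.01
turn still needed (deg, tool) [-0.18  0.61 -0.05]
tool shift mm [ 0.1 -3.7  0. ]
```

Knob should be near y=-33. I push on in small steps until it meets the right end.

Emit:
step_arm([
  [[0,0,0],[0,-3,0],0],
  [[0,0,0],[0,-3,0],0],
])

```text
time: 4.05
position: [0.5153, -0.0023, 0.1796]
tool_rot: [-0.069, 3.13, -0.005]
ft_force: [0.8, 2.0, -0.1]
grip_width: 0.006
```

```bash
python3 -c "
from h import *
where([3,-5,180]); grab('top','top3'); grab('scene','scene3')
a=cv2.imread('pics/top3.png')[130:290,180:400];b=cv2.imread('pics/scene3.png')[130:290,180:400]
cv2.imwrite('pics/c3.png',cv2.resize(np.hstack([a,b]),None,fx=1.8,fy=1.8))"
```

```text
t 4.05 tcp [ 0.5153 -0.0023  0.1796] shifter mm [ 3.  -6.4] z 179.6 F [ 0.84  1.98 -0.15] w 0.01
turn still needed (deg, tool) [-0.2   0.59 -0.07]
tool shift mm [ 0.   1.4 -0.4]
```

View pics/c3.png

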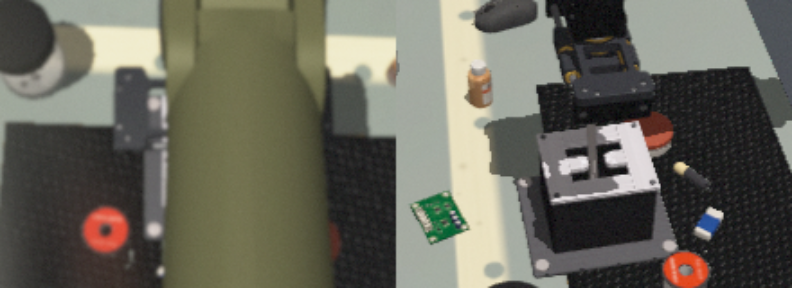

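The scene view shows the shaft at the right end of the crossway, at about (590,140) in the crop. I back off, then lift.

Emit:
step_arm([
  [[0,0,0],[0,12,0],0],
  [[0,0,0],[0,14,0],0],
  [[0,0,0],[0,8,-20],0],
  [[0,0,0],[0,0,-25],0],
  [[0,0,0],[10,0,-15],0],
  [[0,0,0],[25,0,0],0],
  [[0,0,0],[25,0,0],0],
  [[0,0,0],[25,0,0],0],
  [[0,0,0],[15,0,0],0],
  [[0,0,0],[0,0,0],0],
])

```text
time: 4.98
position: [0.4058, 0.0338, 0.2388]
tool_rot: [-0.075, 3.14, -0.02]
ft_force: [0.3, -0.6, 0.0]
grip_width: 0.007
```

```bash
python3 -c "
from h import *
where([-45,-39,178])
for n in('top','scene','wrist'): grab(n,n+'4')
a=cv2.imread('pics/top4.png')[130:290,180:400];b=cv2.imread('pics/scene4.png')[130:290,180:400]
cv2.imwrite('pics/c4.png',cv2.resize(np.hstack([a,b]),None,fx=1.8,fy=1.8))"
```

```text
t 4.98 tcp [0.4058 0.0338 0.2388] shifter mm [-104.7   34.5] z 238.8 F [ 0.28 -0.65  0.02] w 0.01
turn still needed (deg, tool) [-0.74  0.02  0.14]
tool shift mm [-59.5 -72.9  61.7]
```

View pics/c4.png

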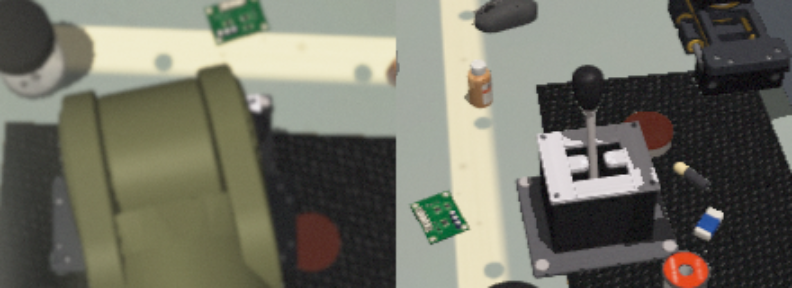

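```bash
python3 -c "
from h import *
from scipy.optimize import least_squares
D=dict(np.load('pics/scene4.npz'));P=cloud(D);f=D['frame'].astype(int)
q=(P[...,:2]-C)@S.T
m=(P[...,2]>.165)&(P[...,2]<.22)&(np.abs(q[...,0])<.05)&(np.abs(q[...,1])<.08)
Q=np.c_[q[m],P[m][:,2]];print(m.sum(),Q.min(0),Q.max(0))
s=least_squares(lambda p:np.linalg.norm(Q[Q[:,2]>.183]-p[:3],axis=1)-.0185,[0,-.03,.188],loss='soft_l1',f_scale=.002);print(s.x)
d=D['frame'][135:275,220:360,::-1];cv2.imwrite('pics/c5.png',cv2.resize(d,None,fx=4,fy=4,interpolation=2))
"
```

```text
377 [-0.01088447 -0.04643271  0.16512435] [ 0.02324705 -0.01437988  0.20970832]
[ 0.00569339 -0.03524285  0.19021704]
```

View pics/c5.png

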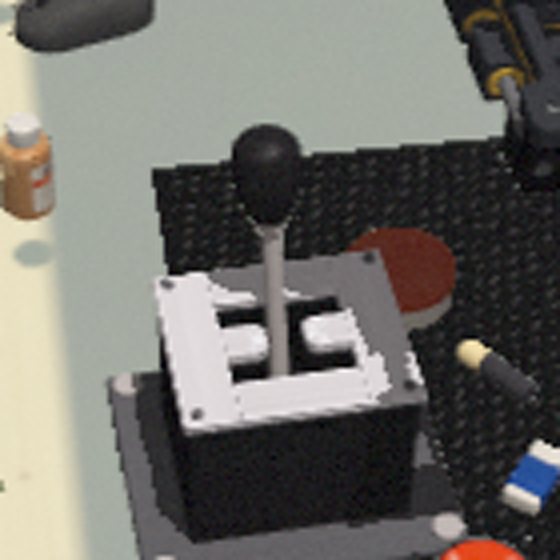

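The lever is upright at shifter (+6, -35), so across is about 0.22 and step 1 should be met. I move behind it.

Emit:
step_arm([
  [[-0.7,0,0],[0,-25,0],0],
  [[0,0,0],[0,-25,0],0],
  [[0,0,0],[-5,-20,0],0],
  [[0,0,0],[-15,-3,15],0],
  [[0,0,0],[-15,0,20],0],
  [[0,0,0],[-10,0,20],0],
  [[0,0,0],[0,0,5],0],
  [[0,0,0],[0,0,0],0],
])

```text
time: 5.8
position: [0.4679, -0.0421, 0.1782]
tool_rot: [-0.071, 3.134, -0.014]
ft_force: [-0.9, 0.3, 0.5]
grip_width: 0.003
```

```bash
python3 -c "
from h import *
where([22,-37,176])"
```

```text
t 5.80 tcp [ 0.4679 -0.0421  0.1782] shifter mm [-46.2 -44. ] z 178.2 F [-0.92  0.34  0.46] w 0.0
turn still needed (deg, tool) [-0.53  0.38 -0.01]
tool shift mm [-68.2   7.1   2.6]
```

Emit:
step_arm([
  [[0,0,0],[-5,6,0],0],
  [[0,0,0],[-8,1,0],0],
  [[0,0,0],[-7,0,0],0],
  [[0,0,0],[-7,0,0],0],
  [[0,0,0],[-7,0,0],0],
])

```text
time: 6.22
position: [0.5036, -0.0319, 0.1803]
tool_rot: [-0.074, 3.135, -0.014]
ft_force: [-2.5, -1.1, -1.2]
grip_width: 0.002
```

```bash
python3 -c "
from h import *
where([22,-37,174])"
```

```text
t 6.22 tcp [ 0.5036 -0.0319  0.1803] shifter mm [-10.1 -35.5] z 180.3 F [-2.5  -1.07 -1.17] w 0.0
turn still needed (deg, tool) [-0.53  0.31  0.09]
tool shift mm [-32.   -1.5   6.5]
```

Emit:
step_arm([
  [[0,0,0],[-6,-0.5,2],0],
  [[0,0,0],[-6,-0.5,2],0],
  [[0,0,0],[-6,0,1],0],
  [[0,0,0],[-5,0,1],0],
])

```text
time: 6.55
position: [0.5296, -0.0313, 0.1753]
tool_rot: [-0.075, 3.135, -0.013]
ft_force: [-2.3, 0.8, 1.1]
grip_width: 0.003
```

```bash
python3 -c "
from h import *
where([22,-37,174])"
```

```text
t 6.55 tcp [ 0.5296 -0.0313  0.1753] shifter mm [ 15.9 -36. ] z 175.3 F [-2.35  0.79  1.11] w 0.0
turn still needed (deg, tool) [-0.47  0.33  0.13]
tool shift mm [-6.  -1.   1.4]
```

Emit:
step_arm([
  [[0,0,0],[-3,0,0],0],
  [[0,0,0],[-2.5,0,0],0],
])

```text
time: 6.72
position: [0.5351, -0.0308, 0.1744]
tool_rot: [-0.075, 3.138, -0.013]
ft_force: [-5.3, 0.7, 0.5]
grip_width: 0.006
```

Emit:
step_arm([
  [[0,0,0],[-2,0,0],0],
  [[0,0,0],[-1.5,0,0],0],
])

```text
time: 6.88
position: [0.5364, -0.0308, 0.1738]
tool_rot: [0.075, -3.137, 0.013]
ft_force: [-7.4, 0.6, 5.0]
grip_width: 0.002
```

```bash
python3 -c "
from h import *
where([22,-37,174])"
```

```text
t 6.88 tcp [ 0.5364 -0.0308  0.1738] shifter mm [ 22.8 -35.9] z 173.8 F [-7.36  0.62  4.97] w 0.0
turn still needed (deg, tool) [-0.46 -0.23  0.13]
tool shift mm [ 0.8 -1.1 -0.2]
```

The force rose to 7 N with the knob at about x = +51, so it is at the end stop. I hold briefly, then back off and lift.

Emit:
step_arm([
  [[0,0,0],[-0.5,0,0],0],
  [[0,0,0],[0,0,0],0],
  [[0,0,0],[0,0,0],0],
  [[0,0,0],[10,0,0],0],
  [[0,0,0],[20,0,0],0],
  [[0,0,0],[25,0,0],0],
  [[0,0,0],[25,0,-20],0],
  [[0,0,0],[20,0,-25],0],
  [[0,0,0],[0,0,0],0],
  [[0,0,0],[0,0,0],0],
])

```text
time: 7.72
position: [0.4338, -0.0366, 0.2209]
tool_rot: [-0.073, 3.135, -0.015]
ft_force: [0.4, 0.3, 0.6]
grip_width: 0.009
```

```bash
python3 -c "
from h import *
from scipy.optimize import least_squares
where()
D=grab('scene','scene6');P=cloud(D)
q=(P[...,:2]-C)@S.T
m=(P[...,2]>.15)&(P[...,2]<.22)&(np.abs(q[...,0]-.04)<.05)&(np.abs(q[...,1])<.08)
Q=np.c_[q[m],P[m][:,2]];print(m.sum(),Q.min(0),Q.max(0))
s=least_squares(lambda p:np.linalg.norm(Q[Q[:,2]>.175]-p[:3],axis=1)-.0185,[.05,-.03,.178],loss='soft_l1',f_scale=.002);print(s.x)
cv2.imwrite('pics/c6.png',cv2.resize(D['frame'][135:335,180:400,::-1],None,fx=3,fy=3,interpolation=2))
"
```

```text
t 7.72 tcp [ 0.4338 -0.0366  0.2209] shifter mm [-79.9 -37. ] z 220.9 F [0.39 0.34 0.56] w 0.01
turn still needed (deg, tool) [-0.55  0.3   0.06]
395 [ 0.03300566 -0.04658276  0.15068876] [ 0.07123398 -0.01296186  0.20315869]
[ 0.05240469 -0.03436132  0.18198893]
```

View pics/c6.png

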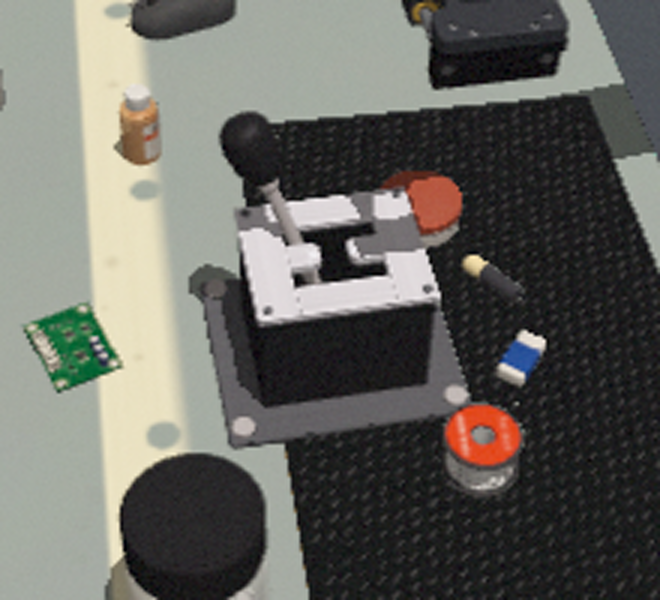

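The picture shows the lever leaning forward in the far right-hand slot, with the knob at about (250,150) in the crop, shifter (+52, -34). The hand is clear and the other things are in place. I hand the job in.

```bash
python3 -c "
from h import *
print(order.close_job())"
```

```text
the job is handed in; nothing more can be done
None
```

The gearstick is in third gear by my last checks, and the job is handed in; it reports no verdict. With the fingers shut, I pushed the knob from its left side across the crossway. I then went round behind it and pushed it forward to the end stop. The robot clock read about 7.8 s at the end.

- **Lever position:** the last picture puts the knob at about (+52, -34) mm in the shifter's frame, against (+50, -38) for home. That is about 0.32 rad forward and 0.22 rad to the right. The fingertip position at the stop agreed, putting the knob at about x = +51 mm.
- **Forces:** the push took about 2 N, and the highest reading was about 9 N at the end stop. These come from readings at the end of each move call, so a brief peak between them would not show. The limit is 35 N.
- **Fourth slot:** the knob measured slightly forward of the crossway after the push across, so it did not go near the fourth slot.
- **Hand and desk:** the hand is about 80 mm behind the shifter's centre and raised, with no contact force. The other things look unmoved in the picture, but I did not measure their positions.
- **Disagreements:** the scene camera's knob readings were off by a few mm. Sideways it read about 4 mm less to the right than nominal, and in height about 6 mm above nominal. This is within the margins for the judged values.

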